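# Open the glass-waste box with its lifting lever

### The job

With a fingertip, push the peg of the safety stop round until the stop is swung fully out from under the lever; then press the pad on the long end of the lever all the way down onto its rubber buffer, so that the short end raises the heavy steel lid of the glass-waste box. The program finishes while still holding the lever down, with the lid held open by the lever. Do not touch the lid itself or lift the lever out of its saddle, pick nothing up, and leave the flask, the bottle and the cork rings where they stand.

Things in the scene. Friction and masses are not known exactly. Their poses are not given: they have to be found in the camera images.
- station: Fixed blue-painted base plate 470 x 130 x 8 mm of the whole lifter. Origin on the bench, straight below the lever's pivot pin. x: level, along the lever from pin to the lidded box (short end); the long end is towards -x; z up. In this frame: grey open box 120 x 150 mm, 77 mm high, at x 95 to 215 mm; rubber buffer for the lever, 32 mm across, top at z 34 mm, at x -200. Place and yaw vary.
- saddle (a point): Centre of the slots of the two steel saddle cheeks (together 56 mm across, tops 98 mm above the bench) in which the lever's pivot pin rests, 85 mm above the bench. Axes as the station's.
- lever: Loose aluminium lever bar, 305 x 24 x 12 mm, lying by its 10 mm cross pin in the open-topped saddle. Origin at the pin's centre. At rest the long end slopes 0.22 rad up, while the frame given here is level, x as the station's x, y along the pin; fully pressed it has turned 0.44 rad about y, long end down.
- lever_pad (a point): Centre of the top face of the dark grey rubber press pad (40 mm wide, 46 mm along the lever) on the lever's long end, 200 mm from the pin. At rest 139 mm above the bench; it goes down nearly straight by 87 mm, to 52 mm, where the lever lies on the buffer. Takes about 3 to 10 N; let go, the lid's weight brings it up. With the stop under the lever it goes down only about 20 mm.
- lever_tip (a point): Centre of the round steel nose (12 mm across) at the lever's short end, 80 mm from the pin, under the lip of the lid.
- lid (a joint): Hinge angle of the heavy steel lid, rad: 0 closed, about 0.25 when the lever is fully pressed. It falls shut by its own weight. The lid is a steel slab 115 x 156 x 22 mm (about 2.5 to 5 kg) hinged on the box's edge farthest from the lever.
- lid_lip (a point): Middle of the front upper edge of the lid's lip (60 mm wide, 10 mm thick), which juts out over the short end of the lever; 88 mm above the bench when closed.
- stop (a joint): Angle of the swing-out safety stop about its upright post, rad: 0 straight across under the lever (starts at 0 to 0.2), 1.4 at its end, fully out; clear of the lever above 1.1. Grows clockwise seen from above, stays where it is left, needs about 2 N at the peg.
- stop_pivot (a point): Top of the stop's pivot on its post's axis, 93 mm above the bench, in the station frame at x -90, y +50 mm. The stop is a flat steel bar 14 mm wide, 12 mm thick (79 to 91 mm above the bench); its blocking arm runs 66 mm from the pivot under the lever, its tail 55 mm the other way.
- stop_peg (a point): Top centre of the upright round steel peg (14 mm across) on the stop's tail, 48 mm from the pivot axis; it stands from 91 to 125 mm above the bench. At joint value 0 the peg lies straight out from the lever (station +y); push it towards the box (station +x), round an arc, to open the stop.
- ring_mid (a point): Bystander: centre, half-way up, of the cork ring (100 mm across, 30 mm high) which carries the flask.
- flask_mid (a point): Bystander: centre of the ball of the round glass flask (90 mm across, its neck up to 164 mm above the bench) sitting in the cork ring.
- bottle_mid (a point): Bystander: centre, half-way up, of the amber bottle (64 mm across, 130 mm high).
- spare_mid (a point): Bystander: centre, half-way up, of the empty cork ring (80 mm across, 25 mm high) lying beyond the lever's long end.

How it is judged:
By the outcome, as a careful person would: the job done as asked, in the order asked, and still so for the second after the job is handed in, while the arm keeps its last pose, push and grip.
It also fails if it takes over 43 s, if anything falls off the work surface, if the arm or the gripper's body presses on something with over 40 N, if the wrist force passes 120 N, or if a joint passes its speed limit or range.

### The arm

A 6-joint arm with a two-finger parallel gripper is mounted at the origin on the work surface. World frame = base frame: x ahead of the robot, y to its left, z up, the work surface at z = 0. Lengths are in m, angles in rad, forces in N, time in s.
With the tool pointing down it reaches from about 0.4 to 0.925 m from the base axis. Payload 12.5 kg.
Tool frame: the origin (TCP) lies midway between the tips of the shut fingers; the grasp point (between the pads) lies 19 mm behind it; x points along the fingers, y is the direction in which the jaws open and shut, and the axes are right-handed (so a half turn about x gives the same grasp; the last joint's range is limited). The gripper opens to 95 mm and grips with 3 to 60 N. Pads are 20 mm wide; open, the fingers measure 119 mm over their backs; the gripper's body (75 mm by 180 mm) begins 59 mm behind the grasp point.
Start: joints at [1.01, 0.491, 1.559, -0, 1.092, -0.106], TCP at [0.275, 0.561, 0.215] pointing down, gripper open.
Joint ranges: [-3.1, 3.1], [-0.84, 2.19], [0.05, 2.79], [-1.13, 4.28], [0.06, 2.93], [-2.69, 2.69]. Speed limits (rad/s): [2.22, 2.22, 2.79, 3.14, 3.14, 3.14].

### API

Orientations are given as a unit quaternion [w, x, y, z].
In Python, from plant import r gives the robot as it stands. The module is installed in compiled form; this text tells all that it offers.
- The arm moves only by the tool play_rows, never from a script. Its argument "motion" is a list of rows, each a list of 3 entries, a list of its own where there are three numbers: the shift along the tool's x, y, z in m, then the turn, a rotation vector about the tool's x, y, z in rad, then the opening, from 0 (shut) to 1 (fully open). A call has 1 to 20 rows; each row is the pose to reach, as a shift and turn from the pose commanded when the call began, along the tool's axes at that moment; what a row does not reach only later rows make up. A row lasts 1/10 s, in which the tool goes at most 50 mm and 8.59 degrees, less where a joint would pass 70% of its speed; a pose out of reach is approached as far as the arm can. A call with a gripper value outside its range is refused whole. The fingers move at their own pace and stop on an object; "squeeze" is the grip in N (left out, the last holds). Time passes only in rows, so rows that repeat a pose let the fingers close. It gives the time, the measured TCP pose, the force and the opening at its end, in the units of the state.
- r.state(): the state, without advancing time (a new reading comes with each control period).
- r.grab_frame(name): name is "scene" or "top" or "wrist"; returns (picture, depth): 480x640x3 uint8, red, green, blue; 480x640 float32, m along the optical axis (not along the pixel's ray), 0 where there is no reading.
- r.camera_params(name): a dict with "fx", "fy", "cx", "cy" (pixels), "R" (3x3) and "t" (3): a world point X has camera coordinates R X + t. Camera axes: x right, y down, z forward; pixel columns grow to the right and rows downward; lengths in m; the calibration is good to about 2 mm. A picture is of the moment at which its call begins: read the wrist's pose just before it. camera_params takes no time and is no camera call; for the wrist camera it gives the pose at the moment of the call.
- r.sign_off(): hands the job in, once; it reports no verdict.
The state is a dict: "time_s": time; "joint_positions": joint angles; "joint_vel": joint speeds; "joint_torque": joint torques, N m; "eef_pos": TCP position; "tool_rot": TCP orientation; "contact_force": force on the tool from outside, world axes, zero at the start; "moment": the same for the moment, N m; "opening": finger opening in m.
Only numpy, scipy, OpenCV 4.12 (cv2) and the standard library are available. Lean on these libraries where they do the work, as an engineer would, in place of code of your own. Each camera call takes 0.05 s, during which the arm holds its last target.

## Working session

There is one attempt and no reset: what is moved stays moved. The work goes in short steps, Python scripts to look and compute and a tool call to move; the robot and the scene stay as the last step left them, time stands still between calls to the robot, and variables do not carry over. Pictures are saved under pics/ and viewed, and the job is handed in when it is done.

Besides the shell and the picture viewer there is one more tool, called after ">>>" as name(argument=value, ...), one argument or row to a line, values as JSON. play_rows: Moves the arm, as the interface text tells. Its arguments: {"type":"object","properties":{"motion":{"type":"array"},"squeeze":{"type":"number"}},"required":["motion"]}

```bash
mkdir -p pics
python3 - <<'E'
from plant import r
import cv2,numpy as np
s=r.state();print({k:np.round(v,3) for k,v in s.items()})
for n in("scene","top"):
    p,d=r.grab_frame(n);cv2.imwrite(f"pics/{n}0.png",p[:,:,::-1]);np.savez(f"{n}0.npz",p=p,d=d,**{k:np.array(v) for k,v in r.camera_params(n).items()})
    print(n,r.camera_params(n))
E
```

```text
{'time_s': np.float64(0.0), 'joint_positions': array([ 1.01 ,  0.492,  1.559,  0.   ,  1.092, -0.106]), 'joint_vel': array([-0.001,  0.   ,  0.   , -0.   ,  0.   , -0.003]), 'joint_torque': array([ 1.0000e-03, -6.1266e+01, -2.5818e+01,  6.9000e-02,  4.8000e-02,
       -0.0000e+00]), 'eef_pos': array([0.274, 0.561, 0.214]), 'tool_rot': array([ 0.689,  0.159,  0.689, -0.16 ]), 'contact_force': array([-0.053, -0.436, -0.504]), 'moment': array([-0.015,  0.024, -0.018]), 'opening': np.float64(0.095)}
scene {'fx': 535.087184465609, 'fy': 535.087184465609, 'cx': 312.24969740427736, 'cy': 233.97783787227456, 'R': array([[ 0.80559011,  0.59227785,  0.01521569],
       [ 0.39045461, -0.51141309, -0.76550758],
       [-0.44561168,  0.62262637, -0.64324695]]), 't': array([-0.48374598, -0.12390202,  1.44268192])}
top {'fx': 468.78459487849693, 'fy': 468.78459487849693, 'cx': 315.99196186468566, 'cy': 236.885913598234, 'R': array([[-0.07586477, -0.99711391, -0.0028953 ],
       [-0.97567985,  0.07483222, -0.20603145],
       [ 0.20565349, -0.01280565, -0.97854109]]), 't': array([0.08237791, 0.57764395, 0.73794763])}
```

View pics/scene0.png

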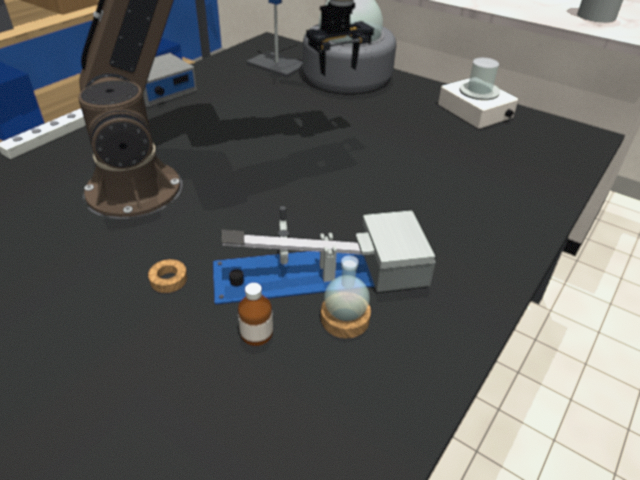

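View pics/top0.png

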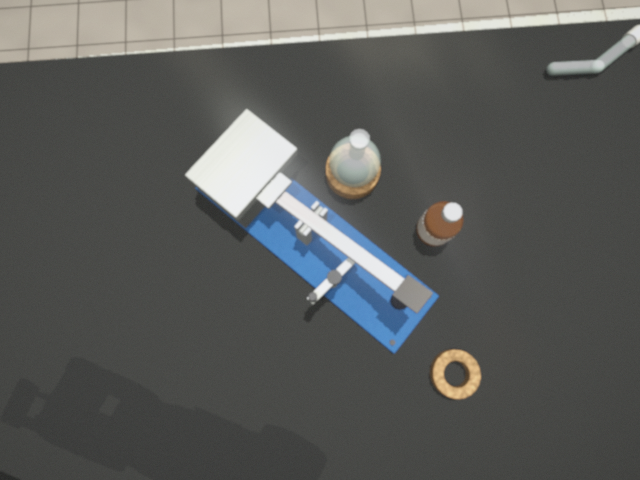

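Top view: pad at about (412,293), stop pivot about (335,278), peg top about (312,297), lid about (242,165), flask (352,165), bottle (442,222), empty ring (457,374). Zooming in to refine these.

```bash
cat > h.py <<'E'
import numpy as np
def load(n):
    return dict(np.load(n))
def ray(c,u,v,z):
    d=np.array([(u-c['cx'])/c['fx'],(v-c['cy'])/c['fy'],1.]);R=c['R'];t=c['t']
    o=-R.T@t;w=R.T@d
    return o+w*(z-o[2])/w[2]
def pt(c,u,v):
    z=c['d'][int(round(v)),int(round(u))];p=np.array([(u-c['cx'])/c['fx']*z,(v-c['cy'])/c['fy']*z,z])
    return c['R'].T@(p-c['t'])
def proj(c,X):
    p=c['R']@np.asarray(X)+c['t'];return c['fx']*p[0]/p[2]+c['cx'],c['fy']*p[1]/p[2]+c['cy']
E
python3 - <<'E'
from h import *
import cv2
c=load("top0.npz")
im=c['p'][:,:,::-1]
cv2.imwrite("pics/zt.png",cv2.resize(im[170:360,250:450],None,fx=4,fy=3.15,interpolation=cv2.INTER_CUBIC)[:600] if 0 else cv2.resize(im[170:370,240:450],None,fx=3,fy=3,interpolation=cv2.INTER_CUBIC))
hsv=cv2.cvtColor(c['p'],cv2.COLOR_RGB2HSV)
m=cv2.inRange(hsv,(100,120,60),(125,255,255));n,l,s,ce=cv2.connectedComponentsWithStats(m)
P=np.vstack([np.argwhere(l==i) for i in range(1,n) if s[i,4]>40])[:,::-1]
W=np.array([ray(c,u,v,.008)[:2] for u,v in P]);q=cv2.minAreaRect(W.astype(np.float32));print(q,cv2.boxPoints(q))
for n_,u,v,z in[("pad",412,293,.139),("pivot",335,278,.093),("peg",312,297,.125)]:print(n_,ray(c,u,v,z),pt(c,u,v))
E
```

```text
((0.5442402362823486, -0.0020343661308288574), (0.34551018476486206, 0.1308458298444748), 45.95212936401367) [[ 0.37710735 -0.08071779]
 [ 0.47115397 -0.17168956]
 [ 0.7113731   0.07664905]
 [ 0.6173265   0.16762082]]
pad [ 0.46939049 -0.09721675  0.139     ] [ 0.46940453 -0.0972566   0.13880774]
pivot [0.50593465 0.01332061 0.093     ] [0.50575058 0.01339404 0.09456797]
peg [0.47595539 0.05212847 0.125     ] [0.47589226 0.05212436 0.12578147]
```

View pics/zt.png

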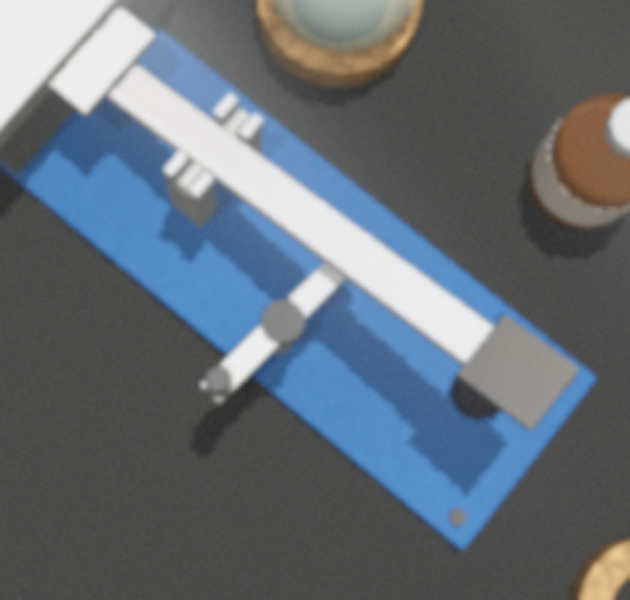

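```bash
cat >> h.py <<'E'
from scipy.spatial.transform import Rotation as Ro
YAW=np.deg2rad(45.95);X=np.array([np.cos(YAW),np.sin(YAW)]);Y=np.array([-X[1],X[0]])
PIV=np.array([.5060,.0130])
def w(st): # station offsets rel. pin
    return PIN+X*st[0]+Y*st[1]
PIN=PIV+.09*X-.05*Y
def pose(xy,z,zdir):
    x=np.array([0,0,-1.]);zz=np.array([*zdir,0]);zz/=np.linalg.norm(zz)
    return np.array([*xy,z]),Ro.from_matrix(np.c_[x,np.cross(zz,x),zz])
def cur():
    from plant import r
    s=r.state();q=s['tool_rot'];return s,np.array(s['eef_pos']),Ro.from_quat([q[1],q[2],q[3],q[0]])
def rel(p0,R0,p,R):
    return np.round(R0.inv().apply(p-p0),4),np.round((R0.inv()*R).as_rotvec(),3)
def push(phi,gap,z=.099,sgn=1,r=.048):
    pg=PIV+r*(np.sin(phi)*X+np.cos(phi)*Y);t=np.cos(phi)*X-np.sin(phi)*Y
    return pose(pg-t*(.017+gap),z,sgn*t)
E
python3 - <<'E'
from h import *
c=load("top0.npz")
s,p,R=cur();print(R.as_matrix().round(3))
print("pin",PIN,"pad pred",w((-.193,0)),"peg .14",PIV+.048*(np.sin(.14)*X+np.cos(.14)*Y))
for n,u,v in[("pad",413.3,294.3),("pivot",334.7,277.3),("peg",312.3,297)]:
    q=pt(c,u,v);d=q[:2]-PIN;print(n,q.round(4),"station",d@X,d@Y)
for n,u,v,z in[("bottle",440,228,.065),("flask",353,170,.06),("spare",457,374,.0125)]:
    q=ray(c,u,v,z);d=q[:2]-PIN;print(n,q.round(3),"station",(d@X).round(3),(d@Y).round(3))
for sg in(1,-1):
  for a in((.14,.03,.2),(.14,.03,.099),(1.4,0,.099)):
    P=push(a[0],a[1],a[2],sg);print(sg,P[0],rel(p,R,*P))
E
```

```text
[[-0.     0.439  0.898]
 [-0.001  0.898 -0.439]
 [-1.    -0.001 -0.   ]]
pin [0.60451239 0.04292171] pad pred [ 0.47032222 -0.09579382] peg .14 [0.47649541 0.05086132]
pad [ 0.4673 -0.099   0.1387] station -0.19736008251850468 -6.79392440161448e-05
pivot [0.5069 0.0138 0.0943] station -0.08879862558789066 0.049859863143377335
peg [0.4759 0.0517 0.1258] station -0.08316411437208053 0.09855097824250868
bottle [ 0.581 -0.173  0.065] station -0.172 -0.133
flask [ 0.697 -0.036  0.06 ] station 0.008 -0.121
spare [ 0.336 -0.184  0.012] station -0.349 0.035
1 [0.43942287 0.02197141 0.2       ] (array([ 0.0145, -0.412 ,  0.3851]), array([-1.117e+00, -1.000e-03,  1.000e-03]))
1 [0.43942287 0.02197141 0.099     ] (array([ 0.1155, -0.4119,  0.3851]), array([-1.117e+00, -1.000e-03,  1.000e-03]))
1 [0.51897472 0.0622408  0.099     ] (array([ 0.1154, -0.3408,  0.4389]), array([ 0.143, -0.   ,  0.001]))
-1 [0.43942287 0.02197141 0.2       ] (array([ 0.0145, -0.412 ,  0.3851]), array([2.025e+00, 1.000e-03, 1.000e-03]))
-1 [0.43942287 0.02197141 0.099     ] (array([ 0.1155, -0.4119,  0.3851]), array([2.025e+00, 1.000e-03, 1.000e-03]))
-1 [0.51897472 0.0622408  0.099     ] (array([ 0.1154, -0.3408,  0.4389]), array([-2.998e+00, -1.000e-03, -0.000e+00]))
```

>>> play_rows(
  motion=[
    [[0.0015,-0.041,0.0385],[-0.112,0,0],0],
    [[0.003,-0.082,0.077],[-0.223,0,0],0],
    [[0.004,-0.123,0.1155],[-0.335,0,0],0],
    [[0.006,-0.165,0.154],[-0.447,0,0],0],
    [[0.007,-0.206,0.1925],[-0.558,0,0],0],
    [[0.009,-0.247,0.231],[-0.67,0,0],0],
    [[0.01,-0.288,0.2695],[-0.782,0,0],0],
    [[0.0115,-0.33,0.308],[-0.894,0,0],0],
    [[0.013,-0.371,0.3465],[-1.005,0,0],0],
    [[0.0145,-0.412,0.385],[-1.117,0,0],0],
    [[0.0145,-0.412,0.385],[-1.117,0,0],0],
    [[0.0145,-0.412,0.385],[-1.117,0,0],0],
    [[0.0145,-0.412,0.385],[-1.117,0,0],0],
    [[0.0145,-0.412,0.385],[-1.117,0,0],0],
  ],
)

```text
time_s: 1.5
eef_pos: [0.4392, 0.022, 0.1999]
tool_rot: [0.669, -0.229, 0.669, 0.23]
contact_force: [-0.1, 0.6, -0.4]
opening: 0.0004
```

Run:
```python
from h import *
import cv2
from plant import r
s,p,R=cur();print(s['time_s'],p,s['joint_positions'].__class__,np.round(s['joint_positions'],3),s['contact_force'],s['opening'])
for a in((.14,.03,.099),):print(rel(p,R,*push(*a)))
P0=push(.14,.03,.099)
f,d=r.grab_frame("top");cv2.imwrite("pics/t1.png",f[:,:,::-1])
```

```text
1.5 [0.43919856 0.02204037 0.19990793] <class 'numpy.ndarray'> [-0.1    0.248  2.008  0.     0.885 -2.332] [-0.1480194   0.59306938 -0.44731958] 0.00044522473600137354
(array([ 0.1009, -0.0003,  0.0002]), array([-0.001, -0.   , -0.001]))
```

View pics/t1.png

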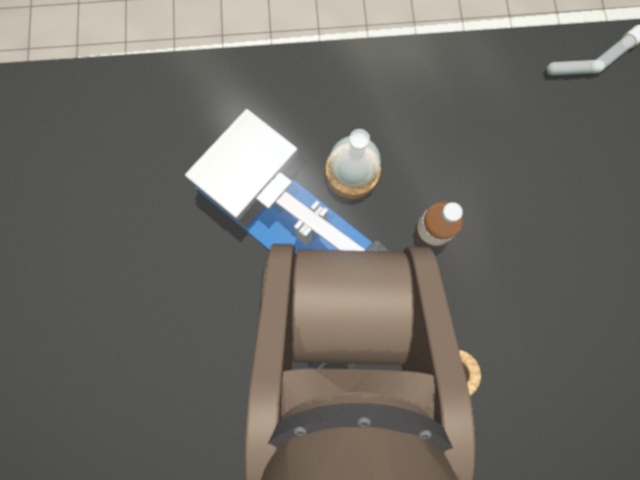

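The top view is now mostly hidden by the arm. The station, flask and bottle haven't moved. The fingertip is above the free spot behind the peg, so I'll lower it.

>>> play_rows(
  motion=[
    [[0.04,0,0],[0,0,0],0],
    [[0.08,0,0],[0,0,0],0],
    [[0.1,0,0],[0,0,0],0],
    [[0.1,0,0],[0,0,0],0],
    [[0.1,0,0],[0,0,0],0],
  ],
)

```text
time_s: 2.05
eef_pos: [0.4394, 0.023, 0.1006]
tool_rot: [0.668, -0.23, 0.669, 0.23]
contact_force: [0.2, 0.3, 0.6]
opening: 0.0007
```

Run:
```python
from h import *
s,p,R=cur();print(p,s['contact_force'])
for phi,g in[(.14,.015),(.14,0.004),(.14,0)]+[(x,0) for x in np.arange(.24,1.45,.1)]:
    q=push(phi,g,p[2]);print(round(phi,2),*rel(p,R,*q))
```

```text
[0.43944939 0.02304783 0.10056411] [0.1854408  0.32031975 0.64270033]
0.14 [-0.     -0.0009  0.0143] [ 0.002 -0.    -0.   ]
0.14 [-0.     -0.0009  0.0253] [ 0.002 -0.    -0.   ]
0.14 [-0.     -0.0009  0.0293] [ 0.002 -0.    -0.   ]
0.24 [-0.      0.0006  0.0342] [ 0.102 -0.    -0.   ]
0.34 [-0.      0.0015  0.0392] [ 0.202 -0.    -0.   ]
0.44 [-0.      0.002   0.0443] [ 0.302 -0.    -0.   ]
0.54 [-0.      0.0019  0.0494] [ 0.402 -0.    -0.   ]
0.64 [-0.      0.0014  0.0544] [ 0.502 -0.    -0.   ]
0.74 [-0.      0.0003  0.0594] [ 0.602 -0.    -0.   ]
0.84 [-0.     -0.0013  0.0642] [ 0.702 -0.    -0.   ]
0.94 [-0.     -0.0033  0.0689] [ 0.802 -0.    -0.   ]
1.04 [-0.     -0.0058  0.0733] [ 0.902 -0.    -0.   ]
1.14 [-0.     -0.0087  0.0775] [ 1.002 -0.    -0.   ]
1.24 [-0.     -0.012   0.0814] [ 1.102 -0.    -0.   ]
1.34 [-0.     -0.0157  0.0849] [ 1.202 -0.    -0.   ]
1.44 [-0.     -0.0198  0.088 ] [ 1.302 -0.    -0.   ]
```

>>> play_rows(
  motion=[
    [[0,-0.001,0.014],[0,0,0],0],
    [[0,-0.001,0.025],[0,0,0],0],
    [[0,-0.001,0.029],[0,0,0],0],
    [[0,0.0006,0.034],[0.1,0,0],0],
    [[0,0.0015,0.039],[0.2,0,0],0],
    [[0,0.002,0.0445],[0.3,0,0],0],
    [[0,0.002,0.0495],[0.4,0,0],0],
    [[0,0.0015,0.0545],[0.5,0,0],0],
    [[0,0,0.0595],[0.6,0,0],0],
    [[0,-0.0015,0.064],[0.7,0,0],0],
    [[0,-0.0035,0.069],[0.8,0,0],0],
    [[0,-0.006,0.0735],[0.9,0,0],0],
    [[0,-0.0085,0.0775],[1.0,0,0],0],
    [[0,-0.012,0.0815],[1.1,0,0],0],
    [[0,-0.012,0.0815],[1.1,0,0],0],
  ],
)

```text
time_s: 3.55
eef_pos: [0.5116, 0.0633, 0.1004]
tool_rot: [0.69, 0.154, 0.69, -0.154]
contact_force: [-0.2, -0.2, -0.0]
opening: 0.0005
```

Run:
```python
from h import *
import cv2
from plant import r
s,p,R=cur();print(s['time_s'],p,s['contact_force'],np.round(s['joint_positions'],2))
for phi,g in[(1.24,0),(1.34,0),(1.4,0),(1.44,0),(1.48,0)]:
    q=push(phi,g,p[2]);print(round(phi,2),*rel(p,R,*q))
for n in("scene","wrist"):
  f,d=r.grab_frame(n);c=r.camera_params(n);np.savez(n+"2.npz",p=f,d=d,**c)
  if n=="scene":f=cv2.resize(f[180:340,180:460],None,fx=2.8,fy=2.8,interpolation=cv2.INTER_CUBIC)
  cv2.imwrite(f"pics/{n}2.png",f[:,:,::-1])
```

```text
3.55 [0.5116122 0.0632953 0.1003682] [-0.22720359 -0.24158625 -0.00077844] [-0.01  0.49  1.94  0.    0.7  -1.14]
1.24 [-0.      0.0001 -0.0007] [-0.001  0.    -0.   ]
1.34 [0.     0.0015 0.0041] [ 0.099  0.    -0.   ]
1.4 [0.     0.0022 0.0071] [ 0.159  0.    -0.   ]
1.44 [0.     0.0025 0.0091] [ 0.199  0.    -0.   ]
1.48 [0.     0.0027 0.0111] [ 0.239  0.    -0.   ]
```

View pics/scene2.png

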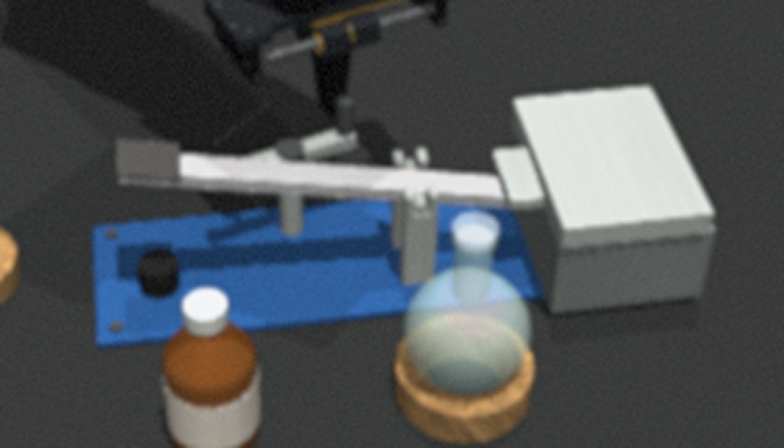

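View pics/wrist2.png

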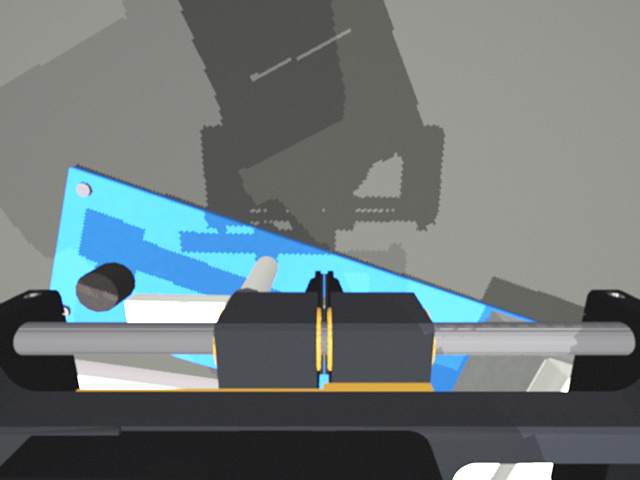

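In the scene view the stop has swung round: pivot about (290,150), peg at the fingertip about (345,110). The lever is still in its saddle. I'll push on to the end stop and watch the force.

>>> play_rows(
  motion=[
    [[0,0.0007,0.002],[0.05,0,0],0],
    [[0,0.0015,0.004],[0.1,0,0],0],
    [[0,0.002,0.007],[0.16,0,0],0],
    [[0,0.0025,0.009],[0.16,0,0],0],
    [[0,0.0025,0.0095],[0.16,0,0],0],
    [[0,0.0025,0.0095],[0.16,0,0],0],
  ],
)

```text
time_s: 4.25
eef_pos: [0.5185, 0.0618, 0.1002]
tool_rot: [0.675, 0.207, 0.678, -0.207]
contact_force: [-10.2, 5.9, 7.1]
opening: 0.0008
```

Steady reaction of about 12 N directly against the push, at the pose predicted for 1.4 rad, so the stop is at its end. I'll back off and lift.

>>> play_rows(
  motion=[
    [[0,0,-0.01],[0,0,0],0],
    [[0,0,-0.025],[0,0,0],0],
    [[-0.02,0,-0.03],[0,0,0],0],
    [[-0.06,0,-0.03],[0,0,0],0],
    [[-0.09,0,-0.03],[0,0,0],0],
    [[-0.09,0,-0.03],[0,0,0],0],
    [[-0.09,0,-0.03],[0,0,0],0],
  ],
)

```text
time_s: 4.95
eef_pos: [0.4954, 0.0784, 0.1904]
tool_rot: [0.676, 0.208, 0.675, -0.208]
contact_force: [-0.1, -0.5, -0.8]
opening: 0.0006
```

Run:
```python
from h import *
import cv2
from plant import r
s,p,R=cur();print(s['time_s'],p,s['contact_force'],np.round(s['joint_positions'],2))
for phi,g in[(.14,0)]:pass
pd=w((-.198,0));print(pd)
for z in(.19,.145,.052):print(rel(p,R,*pose(pd,z,-Y)))
for n in("scene","wrist"):
  c=r.camera_params(n);f,d=r.grab_frame(n);np.savez(n+"3.npz",p=f,d=d,**c)
  if n=="scene":f=cv2.resize(f[180:340,180:460],None,fx=2.8,fy=2.8,interpolation=cv2.INTER_CUBIC)
  cv2.imwrite(f"pics/{n}3.png",f[:,:,::-1])
  print(n,proj(c,[*(PIV+.048*(np.sin(1.4)*X+np.cos(1.4)*Y)),.125]),proj(c,[*PIV,.093]))
```

```text
4.95 [0.49543198 0.07835477 0.19038249] [-0.12287925 -0.48687565 -0.79889211] [ 0.03  0.35  1.89 -0.    0.91 -0.95]
[ 0.46684579 -0.09938749]
(array([ 0.0003, -0.1631,  0.0762]), array([ 0.172,  0.001, -0.001]))
(array([ 0.0453, -0.1631,  0.0762]), array([ 0.172,  0.001, -0.001]))
(array([ 0.1383, -0.1632,  0.0761]), array([ 0.172,  0.001, -0.001]))
scene (np.float64(302.4267969154327), np.float64(216.2249607166617)) (np.float64(281.4877291308739), np.float64(232.06215282135207))
wrist (np.float64(322.75296857194746), np.float64(315.6141862935424)) (np.float64(264.020288267122), np.float64(297.67962746103285))
```

View pics/scene3.png

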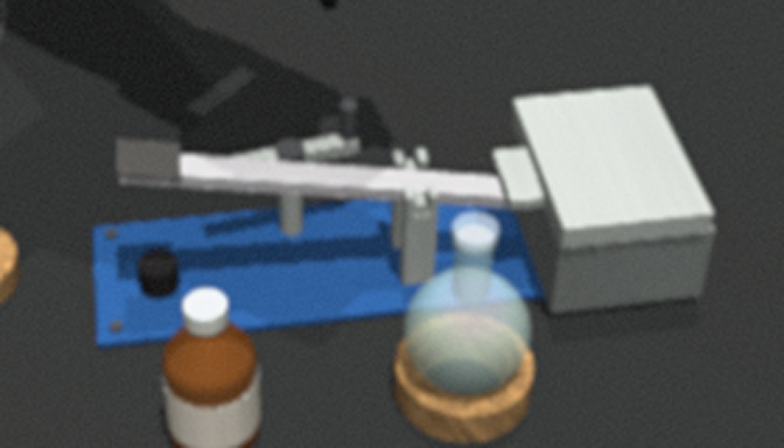

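View pics/wrist3.png

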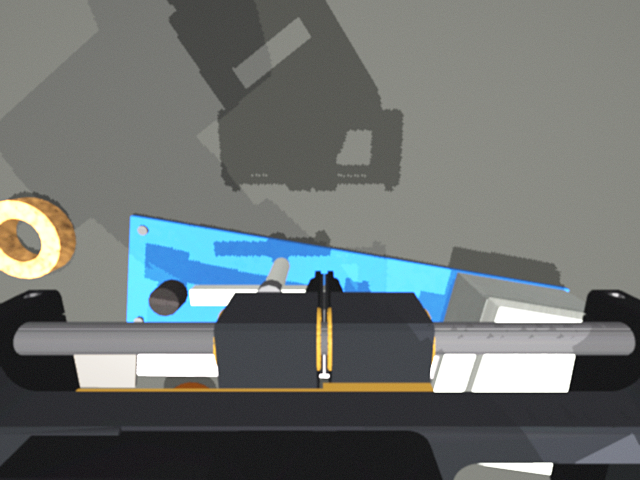

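The peg top is at about (349,101) in the crop and the pivot at (290,148). Both are offset about 6 px from the 1.4 rad prediction, so the angle agrees: the stop is fully out. Next I'll move above the pad.

>>> play_rows(
  motion=[
    [[0,-0.04,0.019],[0.04,0,0],0],
    [[0,-0.08,0.038],[0.09,0,0],0],
    [[0,-0.12,0.057],[0.13,0,0],0],
    [[0,-0.163,0.076],[0.17,0,0],0],
    [[0.015,-0.163,0.076],[0.17,0,0],0],
    [[0.035,-0.163,0.076],[0.17,0,0],0],
    [[0.042,-0.163,0.076],[0.17,0,0],0],
    [[0.042,-0.163,0.076],[0.17,0,0],0],
  ],
)

```text
time_s: 5.85
eef_pos: [0.4664, -0.0991, 0.1468]
tool_rot: [0.655, 0.265, 0.657, -0.265]
contact_force: [-0.5, 0.4, 0.3]
opening: 0.0003
```

Run:
```python
from h import *
import cv2
from plant import r
s,p,R=cur();print(s['time_s'],p,s['contact_force'],np.round(s['joint_positions'],2))
d=p[:2]-PIN;print(d@X,d@Y)
f,d=r.grab_frame("scene");f=cv2.resize(f[180:340,180:460],None,fx=2.8,fy=2.8,interpolation=cv2.INTER_CUBIC)
cv2.imwrite(f"pics/s4.png",f[:,:,::-1])
```

```text
5.85 [ 0.46635041 -0.09912436  0.14676512] [-0.47896632  0.37724402  0.26962035] [-0.35  0.38  1.99  0.    0.78 -1.15]
-0.1981553114217402 0.0005390067345124194
```

View pics/s4.png

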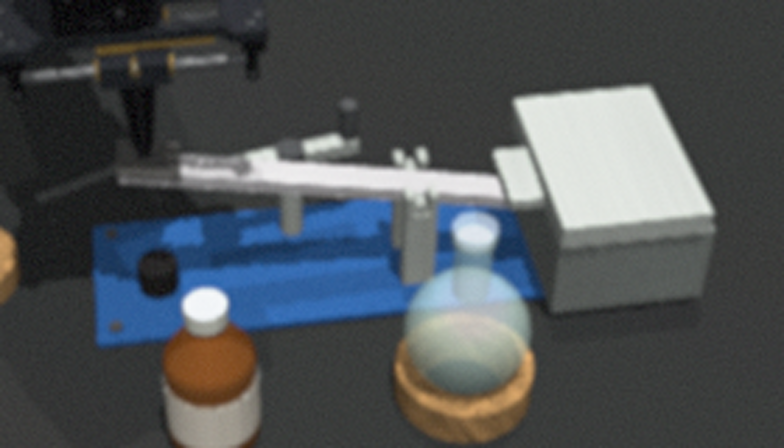

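Fingertip is directly above the pad centre, at about (148,150). Pressing down slowly.

>>> play_rows(
  motion=[
    [[0.006,0,0],[0,0,0],0],
    [[0.012,0,0],[0,0,0],0],
    [[0.018,0,0],[0,0,0],0],
    [[0.024,0,0],[0,0,0],0],
    [[0.03,0,0],[0,0,0],0],
    [[0.036,0,0],[0,0,0],0],
    [[0.04,0,0],[0,0,0],0],
    [[0.04,0,0],[0,0,0],0],
  ],
)

```text
time_s: 6.7
eef_pos: [0.4669, -0.0997, 0.1081]
tool_rot: [0.656, 0.264, 0.656, -0.265]
contact_force: [-4.0, -4.4, 8.2]
opening: 0.0003
```

>>> play_rows(
  motion=[
    [[0.006,0,0],[0,0,0],0],
    [[0.012,0,0],[0,0,0],0],
    [[0.018,0,0],[0,0,0],0],
    [[0.024,0,0],[0,0,0],0],
    [[0.03,0,0],[0,0,0],0],
    [[0.036,0,0],[0,0,0],0],
    [[0.042,0,0],[0,0,0],0],
    [[0.047,0,0],[0,0,0],0],
    [[0.05,0,0],[0,0,0],0],
    [[0.05,0,0],[0,0,0],0],
  ],
)

```text
time_s: 7.7
eef_pos: [0.468, -0.0993, 0.0584]
tool_rot: [0.657, 0.265, 0.655, -0.265]
contact_force: [1.8, 2.0, 6.3]
opening: 0.0002
```

Run:
```python
from h import *
import cv2
from plant import r
s,p,R=cur();print(s['time_s'],p,s['contact_force'])
f,d=r.grab_frame("scene");f=cv2.resize(f[180:340,180:460],None,fx=2.8,fy=2.8,interpolation=cv2.INTER_CUBIC)
cv2.imwrite(f"pics/s5.png",f[:,:,::-1])
```

```text
7.7 [ 0.46799725 -0.09930453  0.05842275] [1.77693501 1.97197262 6.25245993]
```

View pics/s5.png

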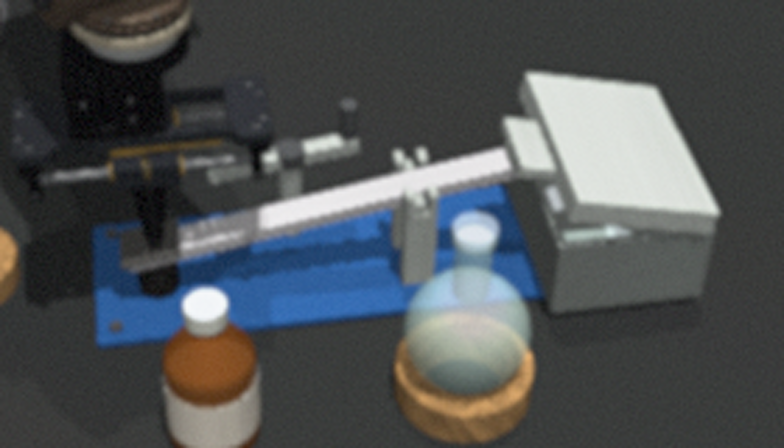

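The lever is nearly down and the lid is open: the lip has risen to about (527,130) and there is a gap at about (590,235). Pressing on until the buffer takes the load.

>>> play_rows(
  motion=[
    [[0.002,0,0],[0,0,0],0],
    [[0.004,0,0],[0,0,0],0],
    [[0.006,0,0],[0,0,0],0],
    [[0.007,0,0],[0,0,0],0],
    [[0.007,0,0],[0,0,0],0],
  ],
)

```text
time_s: 8.25
eef_pos: [0.4685, -0.0994, 0.0535]
tool_rot: [0.657, 0.265, 0.654, -0.264]
contact_force: [-2.8, 5.3, 38.0]
opening: 0.0001
```

The force rose sharply to 38 N, so the lever is on the buffer. I'll ease off slightly to a safer holding force.

>>> play_rows(
  motion=[
    [[-0.0008,0,0],[0,0,0],0],
    [[-0.0008,0,0],[0,0,0],0],
    [[-0.0008,0,0],[0,0,0],0],
    [[-0.0008,0,0],[0,0,0],0],
  ],
)

```text
time_s: 8.65
eef_pos: [0.4684, -0.0994, 0.0537]
tool_rot: [0.657, 0.265, 0.654, -0.264]
contact_force: [-1.6, 4.1, 27.2]
opening: 0.0004
```

Run:
```python
from h import *
import cv2
from plant import r
s,p,R=cur();print(s['time_s'],p,s['contact_force'])
f,d=r.grab_frame("scene");g=cv2.resize(f[180:340,180:460],None,fx=2.8,fy=2.8,interpolation=cv2.INTER_CUBIC)
cv2.imwrite(f"pics/s6.png",g[:,:,::-1])
c=dict(p=f,d=d,**r.camera_params("scene"))
q=[pt(c,180+x/2.8,180+y/2.8) for x,y in((560,110),(650,120),(640,170),(580,180),(680,185))]
o=[pt(load("scene0.npz"),180+x/2.8,180+y/2.8) for x,y in((560,130),(650,120),(640,170),(580,180),(680,185))]
for S in(q,o):
    S=np.array(S);u=np.linalg.svd(S-S.mean(0))[2][2];print("lid tilt",np.arccos(abs(u[2])))
l=[pt(c,180+x/2.8,180+y/2.8) for x,y in((300,210),(340,200),(480,166))];a=[np.array([(v[:2]-PIN)@X,v[2]]).round(4) for v in l];print(a,np.arctan2(a[2][1]-a[0][1],a[2][0]-a[0][0]))
s=r.state();print(s['time_s'],s['eef_pos'],s['contact_force'])
```

```text
8.65 [ 0.46838283 -0.09936986  0.05372207] [-1.5693773   4.14929371 27.18491965]
lid tilt 0.24390294831683623
lid tilt 0.015706691011627413
[array([-0.0849,  0.0722]), array([-0.0538,  0.0762]), array([0.0529, 0.1011])] 0.20672806505289607
8.7 [ 0.46839379 -0.09936774  0.05370388] [-1.17643185  4.11492498 27.37430156]
```

View pics/s6.png

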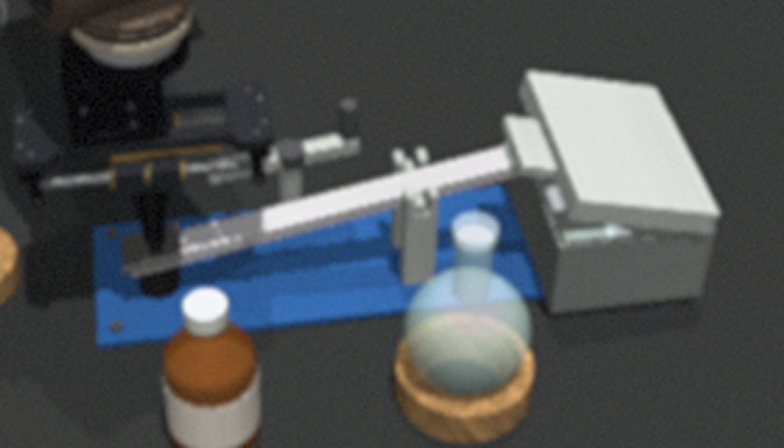

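The lever is on the buffer, with the pad end at about (150,255). The lid is open about 0.24 rad, the stop is still out, and the flask, bottle and rings stand where they were. Handing in.

```bash
python3 -c "
from plant import r
print(r.sign_off())"
```

```text
the job is handed in; nothing more can be done
None
```

The job is done and handed in at 8.7 s. I pushed the stop's peg round with the shut fingertips, then pressed the lever pad down onto its buffer. The arm is still holding it there.

- **Stop:** it ended against its end stop, with a reaction of about 12 N at the pose expected for 1.4 rad. The later pictures show it still swung out.
- **Lever:** the fingertip stopped at 53.7 mm, where the pad should be at about 52 mm. The force rose sharply there, as expected on the buffer, peaking at 38 N. I eased off and it held steady at about 27 N.
- **Lid:** the depth image gave a tilt of 0.24 rad, against about 0.25 expected.
- **Check that disagreed slightly:** a rough depth estimate of the lever's slope gave 0.21 rad instead of 0.22. I put this down to noise.
- **Other things:** the flask with its ring and the bottle look unmoved in the scene pictures. The empty cork ring is only partly in the last views, and I saw no change in it. The lever is still in its saddle.

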